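# Clamp a plaster mould: seat the loose crank on the hidden spindle and wind the press down

### The arm

A 7-joint arm with a two-finger parallel gripper is mounted at the origin on the work surface; the furniture and walls round the work are solid. World frame = base frame: x ahead of the robot, y to its left, z up, the work surface at z = 0. Lengths are in m, angles in rad, forces in N, time in s.
With the tool pointing down it reaches from about 0.425 to 0.95 m from the base axis. Payload 4.7 kg.
Tool frame: the origin (TCP) lies on the centre line of the jaws, within the pads' length; the fingertips stand robot.nose_length ahead of it and the grasp point (between the pads) lies 8 mm behind it (robot.nose_length is the distance from the TCP to the fingertips, in m); z points along the fingers, y is the line along which they close (so a half turn about z gives the same grasp; the last joint's range is limited). The gripper opens to 85 mm and grips with 20 to 120 N. Pads are 22 mm wide; open, the fingers measure 114 mm over their backs; the gripper's body (76 mm by 85 mm) begins 54 mm behind the grasp point. The pads swing forward as they close: fully open they stand 13 mm farther back than shut.
Start: joints at [1.299, 0.469, -0.049, 1.532, 0.024, 1.141, -0.082], TCP at [0.162, -0.655, 0.242] pointing down, gripper open.
Joint ranges: [-2.59, 2.59], [-0.33, 1.99], [-1.39, 1.29], [0.1, 2.45], [-1.04, 4.18], [0.21, 1.99], [-2.66, 2.66]. Speed limits (rad/s): [2.57, 2.57, 3.14, 3.14, 3.14, 3.14, 3.14].

### API

Orientations are given as [roll, pitch, yaw] about the fixed x, y, z axes, in that order (R = Rz(yaw) Ry(pitch) Rx(roll)).
In Python, from plant import robot gives the robot as it stands. Calls block until the motion is done:
- robot.goto(position, orientation): joint-space move of the TCP to a pose.
- robot.move_straight(position, vel=0.15, attitude=None, contact_N=None): straight line of the TCP; attitude=None keeps the orientation; vel is the mean speed in m/s. With contact_N (N) it stops when the force on the tool has changed by that much, and returns True; else False.
- robot.move_joints(angles): joint-space move.
- robot.grip(opening, strength=None): opening from 0.0 (shut) to 1.0 (fully open); strength is the grip in N (None keeps the last); returns when the fingers have stopped.
- robot.sleep(seconds).
- robot.inverse_kinematics(position, orientation): joint angles nearest the present ones, or None.
- robot.sense(): the state.
- robot.grab_frame(name): name is "side" or "top"; returns a dict with "image" (400x640x3 uint8, red, green, blue), "range_z" (400x640 float32, m along the optical axis (not along the pixel's ray), 0 where there is no reading), "fx", "fy", "cx", "cy" (pixels), "R" (3x3) and "t" (3): a world point X has camera coordinates R X + t. Camera axes: x right, y down, z forward; pixel columns grow to the right and rows downward; lengths in m; the calibration is good to about 2 mm. A picture is of the moment at which its call begins.
A pose or a line that the arm cannot do raises robot.IKError and nothing moves.
- robot.close_job(): hands the job in; it is judged then, once.
The state is a dict: "t": time; "joint_pos": joint angles; "joint_velocities": joint speeds; "effort": joint torques, N m; "tcp_pos": TCP position; "tcp_rot": TCP orientation; "wrist_force": force on the tool from outside, world axes, zero at the start; "torque": the same for the moment, N m; "opening": opening from 0.0 (shut) to 1.0 (fully open); "gripper_force": force on a finger pad.
Only numpy, scipy, OpenCV 4.12 (cv2) and the standard library are available. Lean on these libraries where they do the work, as an engineer would, in place of code of your own. Each camera call takes 0.05 s, during which the arm holds its last target. There are 200 camera calls.

### The job

Close the green mould press on the plaster mould that lies in it: slide back the dust cover on top of the press, seat the loose crank fully home on the hex hidden under the round nose of the spindle, down in the well, and wind it clockwise until the platen grips the mould snugly. A firm nip is enough, overtightening cracks plaster; leave the crank standing seated on the spindle, and do not disturb the jar, clay tile and needle tool nearby.

Things in the scene. Friction and masses are not known exactly. Their poses are not given: they have to be found in the camera images.
- press: Green bench press, fixed. Base 170 (x) x 270 (y) x 22 mm; columns at y = -106 and +106 mm carry a crosshead 84 (x) x 252 (y) mm, its flat top 171 mm above the table. Origin: centre of the underside, straight below the spindle; z up, y along the crosshead. On the crosshead, column nuts rise 14 mm and the cover's two guides (x = -35, +35 mm; y = -31 to +87 mm) 9 mm.
- well_mouth (a point): Centre of the mouth of the upright round well, 48 mm in diameter, in the crosshead's top face, 171 mm above the table. In it stands the vertical black spindle: on top a round nose 30 mm wide with a coned tip (8 to 22 mm below the mouth), and hidden under it a hex of 30 mm across flats (22 to 40 mm below). The hex's angle differs every time and is unknown: find it by feel.
- spindle_seat (a point): Point on the spindle's axis 40 mm below the well mouth, at the foot of the hex, on a 45 mm flange on which the socket's end rests when fully home. Axes as the press. The spindle turns against about 0.35 N m of friction and stays where it is left; clockwise seen from above drives the platen down 12 mm a turn.
- dust_cover (a joint): Flat steel dust cover over the well, 62 x 56 x 4 mm, sliding on the crosshead along the press's +y. 0 m = shut, 0.058 m = open against its stop; the well is clear from 0.053 m on. About 2 N to slide; stays where it is left.
- cover_tab (a point): Middle of the upper edge of the cover's black pull tab: a bar 34 mm long along the press's x, 10 mm thick along its y, standing 14 mm proud of the cover; its top is 189 mm above the table.
- platen: Steel pressing plate 120 (x) x 178 (y) x 15 mm below the crosshead, driven by the spindle, with a 10 mm black rubber pad under it that gives 1 mm for every 80 N. Origin: centre of the pad's underside (not squeezed); axes as the press. It starts 11 to 17 mm above the mould.
- mould: Closed two-part white plaster mould, 100 x 140 x 50 mm, 1.8 kg, already in place on the press base (its top 72 mm above the table). Origin: centre of its underside. From first touch some 30 to 60 degrees more of crank make the firm nip wanted; above 300 N the plaster cracks. 42 N on the mould is felt as about 1 N at the crank's grip.
- crank: Loose steel crank, about 0.45 kg, standing on its socket on the table at the robot's right. Origin: centre of the socket's open lower end; z up; +x along the arm to the grip. Arm 16 mm wide, from 67 to 81 mm above the origin, reaching 87 mm to +x; counterweight ball of 29 mm at x = -50, z = 74 mm. Turning it turns the spindle after up to 10 degrees of play.
- socket_mouth (a point): Centre of the open lower end of the crank's socket (the crank's origin). Socket 43 mm outside; hexagonal bore 31.4 mm across flats, 36 mm deep, with flats facing the crank's x and every 60 degrees from there; it slips over the spindle's hex within about 5 degrees either way.
- crank_hub (a point): Centre of the square hub block on the crank's axis, 26 x 26 x 26 mm, flats facing the crank's x and y, 94 mm above the socket's end. Take it across the crank's y, so that the fingers straddle the arm.
- crank_handle (a point): Middle of the upright black revolving grip, 80 mm from the crank's axis along its +x, 112 mm above the socket's end: 23 mm in diameter, from 85 to 136 mm above the socket's end. It spins freely on its pin, so a hand holding it need not turn while cranking.
- glaze_jar: White glaze pot, 60 mm wide, 86 mm tall, standing on the table left, before the press; a bystander. Origin: centre of its underside.
- clay_tile: Brown clay relief tile, 160 x 210 x 33 mm, on the table behind and right of the press; a bystander. Origin: centre of its underside.
- needle: Red-handled needle tool, 148 mm long, 11 mm thick, lying on the table before the press; a bystander. Origin: centre of its underside.
Mind the look-alikes: they are no part of the job. What is shaped like the crank but turquoise is not meant.

How it is judged:
On the way, in this order (a step that is already met when the one before it is completed fails the run):
1. the dust cover is slid clear of the well (value of joint dust_cover above 0.05 m), for 0.1 s.
2. the crank is fully home on the hexagon, the platen not yet on the mould (z of crank in the frame of well_mouth below -0.035 m and horizontal distance between crank and well_mouth below 0.004 m and angle between crank's own z axis and vertical below 0.12 rad and contact force between platen and mould below 1 N), for 0.2 s.
At the end, for the whole second after the job is handed in: The platen presses on the mould with more than 25 N and stays there; the crank stands upright (within 0.12 rad), at rest, its socket's end at least 34 mm down the well and within 4 mm of its axis; the dust cover is open by more than 45 mm (contact force between platen and mould above 25 N and value of joint dust_cover above 0.045 m and z of crank in the frame of well_mouth below -0.034 m and horizontal distance between crank and well_mouth below 0.004 m and angle between crank's own z axis and vertical below 0.12 rad and linear speed of crank below 0.02 m/s and linear speed of platen below 0.005 m/s); the robot touches nothing.
It fails at once if the mould is overtightened and cracks (more than 300 N) (contact force between platen and mould above 300 N).
It fails at once if the mould is shoved about in the press (distance of mould from where it was at the start of the episode above 0.015 m).
It fails at once if the glaze pot, clay tile or needle tool is disturbed (distance of any of glaze_jar, clay_tile, needle from where it was at the start of the episode above 0.02 m or angle between glaze_jar's own z axis and vertical above 0.4 rad).
It also fails if it takes over 72 s, if anything falls off the work surface, if the arm or the gripper's body presses on something with over 40 N, if the wrist force passes 120 N, or if a joint passes its speed limit or range.

## Working session

There is one attempt and no reset: what is moved stays moved. The work goes in short steps, each a Python script; the robot and the scene stay as the last script left them, time stands still between calls to the robot, and variables do not carry over. Pictures are saved under pics/ and viewed, at most 10 in all, crops included, and the job is handed in when it is done.

```bash
ls; mkdir -p pics
python3 - <<'E'
from plant import robot
import cv2,numpy as np
for n in("side","top"):
    f=robot.grab_frame(n); cv2.imwrite(f"pics/{n}0.png",f["image"][:,:,::-1]); np.savez(f"{n}0.npz",**f)
    R,t=np.array(f["R"]),np.array(f["t"]);print(n,f["fx"],f["cx"],f["cy"],-R.T@t,R[2])
s=robot.sense();print(s["t"],s["tcp_pos"],s["tcp_rot"],s["wrist_force"],robot.nose_length)
E
```

```text
pics
side 371.3649608862089 318.5398021970849 201.1304412090852 [ 0.35467268 -1.06593823  0.54692198] [ 0.18750778  0.88852221 -0.41877095]
top 383.30325196925435 320.2268735404376 199.93304456809986 [ 0.43482116 -0.16171054  1.27526499] [ 0.11033305 -0.00475577 -0.99388329]
0.1 [ 0.16217894 -0.65470323  0.2413661 ] [-3.13982116e+00  3.71153588e-05  2.42791313e-01] [ 1.2469852   0.08886354 -0.00583008] 0.011
```

View pics/side0.png

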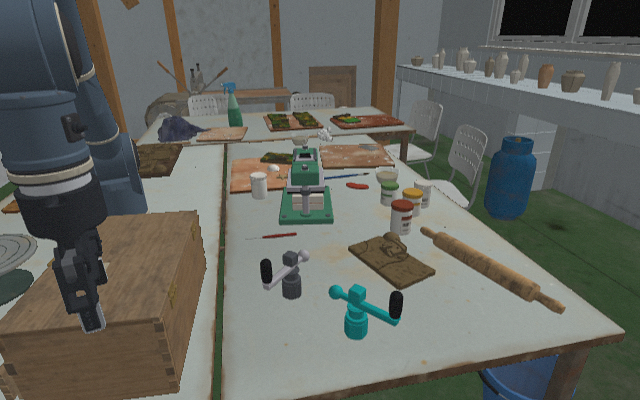

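View pics/top0.png

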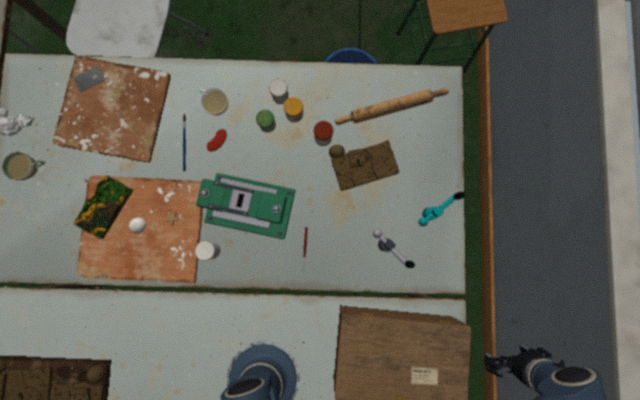

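The side view shows the grey steel crank at about (290,275) and the turquoise look-alike at (357,315). In the top view they are at (388,245) and (435,212). The press is at top (247,205) / side (305,185), with its tab at about (240,200) in the top view. The grey steel one fits the description, so I'll measure it and confirm it in an enlarged crop.

```bash
cat > h.py <<'E'
import numpy as np,cv2
def cloud(f):
    z=f["range_z"];v,u=np.mgrid[:400,:640]
    P=np.stack([(u-f["cx"])/f["fx"]*z,(v-f["cy"])/f["fy"]*z,z],-1)
    W=(P-f["t"])@f["R"]; W[z==0]=np.nan; return W
def rect(pts):
    (c,s,a)=cv2.minAreaRect(pts.astype(np.float32)*1000); return np.round(c,1),np.round(s,1),round(a,1)
E
python3 - <<'E'
from h import *
T=dict(np.load("top0.npz"));S=dict(np.load("side0.npz"))
def crop(f,r0,r1,c0,c1,k): return cv2.resize(f["image"][r0:r1,c0:c1,::-1],None,fx=k,fy=k,interpolation=cv2.INTER_CUBIC)
a=crop(T,165,245,190,305,3.4);b=crop(T,220,280,360,420,5);c=crop(S,140,230,265,345,3.4);d=crop(S,240,305,250,325,4)
M=np.zeros((600,800,3),np.uint8)
for im,r,cc in((a,0,0),(b,0,430),(c,290,0),(d,310,430)):
    h,w=im.shape[:2];h=min(h,600-r);w=min(w,800-cc);M[r:r+h,cc:cc+w]=im[:h,:w]
cv2.imwrite("pics/crops.png",M)
for n,f in(("top",T),("side",S)):
    W=cloud(f);X,Y,Z=W[...,0],W[...,1],W[...,2]; im=f["image"].astype(int)
    hsv=cv2.cvtColor(f["image"],cv2.COLOR_RGB2HSV)
    pr=(W[200,247] if n=="top" else W[152,305]);print(n,"press guess",pr)
    near=(np.abs(X-pr[0])<.2)&(np.abs(Y-pr[1])<.2)
    g=near&(hsv[...,0]>60)&(hsv[...,0]<90)&(hsv[...,1]>120)
    for lo,hi in((.16,.178),(.012,.03)):
        m=g&(Z>lo)&(Z<hi); 
        if m.sum()>5:print("green",lo,m.sum(),rect(W[m][:,:2]),np.median(Z[m]))
    m=near&(Z>.182)&(Z<.196);print("tab+nuts",m.sum(),[ (u,v,np.round(W[v,u],3)) for v,u in np.argwhere(m)][:40])
    ck=(W[245,388] if n=="top" else W[260,290]);print("crank guess",ck)
    near=(np.abs(X-ck[0])<.14)&(np.abs(Y-ck[1])<.14)
    m=near&(Z>.03)&(Z<.16)&(hsv[...,1]<90);print(m.sum(),rect(W[m][:,:2]))
    blk=m&(Z>.1)&(im.max(-1)<70);print("grip",blk.sum(),np.nanmean(W[blk],0),W[blk][:,2].max() if blk.any() else 0)
    hub=m&(Z>.098)&(Z<.115)&(im.max(-1)>75);print("hub",hub.sum(),np.nanmean(W[hub],0))
    ball=m&(Z>.055)&(Z<.095);print("arm/ball",ball.sum(),np.nanmean(W[ball],0))
E
```

```text
top press guess [0.55144025 0.04482755 0.17122629]
green 0.16 1306 (array([549.7,  61.2]), array([247. ,  83.6]), 80.3) 0.17044287798387442
green 0.012 832 (array([549.6,  63.3]), array([262. , 161.9]), 79.3) 0.021616215960544603
tab+nuts 113 [(np.int64(216), np.int64(182), array([0.6  , 0.134, 0.182])), (np.int64(216), np.int64(183), array([0.597, 0.134, 0.183])), (np.int64(229), np.int64(186), array([0.589, 0.096, 0.183])), (np.int64(227), np.int64(187), array([0.586, 0.102, 0.183])), (np.int64(234), np.int64(187), array([0.587, 0.081, 0.184])), (np.int64(237), np.int64(187), array([0.587, 0.073, 0.183])), (np.int64(233), np.int64(188), array([0.584, 0.085, 0.183])), (np.int64(204), np.int64(189), array([0.579, 0.167, 0.183])), (np.int64(238), np.int64(189), array([0.581, 0.07 , 0.183])), (np.int64(203), np.int64(190), array([0.576, 0.17 , 0.183])), (np.int64(204), np.int64(190), array([0.575, 0.167, 0.185])), (np.int64(205), np.int64(190), array([0.575, 0.164, 0.185])), (np.int64(201), np.int64(191), array([0.573, 0.175, 0.183])), (np.int64(202), np.int64(191), array([0.573, 0.173
[... 4202 characters left out ...]
nt64(155), array([0.559, 0.058, 0.183])), (np.int64(309), np.int64(155), array([0.562, 0.056, 0.184])), (np.int64(303), np.int64(165), array([ 0.526, -0.041,  0.186])), (np.int64(304), np.int64(165), array([ 0.529, -0.041,  0.186])), (np.int64(305), np.int64(165), array([ 0.532, -0.04 ,  0.185])), (np.int64(306), np.int64(165), array([ 0.535, -0.04 ,  0.185])), (np.int64(303), np.int64(166), array([ 0.525, -0.046,  0.185]))]
crank guess [ 0.43121365 -0.40036894  0.10195559]
1159 (array([ 489.2, -432.2]), array([144.6, 210.9]), 62.0)
grip 224 [ 0.38522781 -0.43827376  0.11773977] 0.1370196709689922
hub 65 [ 0.43710062 -0.38831588  0.10578913]
arm/ball 606 [ 0.42765822 -0.40387205  0.07767784]
```

View pics/crops.png

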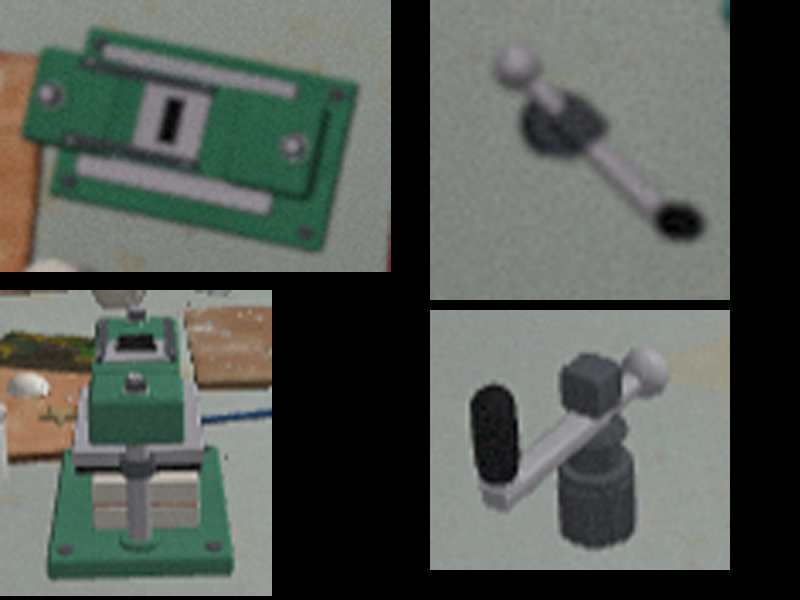

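The crops confirm it: the grey steel crank has its black grip at top px (410,264), its ball at (377,233) and its hub at (388,244). In the side view the hub is at (290,259). The press measures the same in both views, centre about (0.5497, 0.062) with yaw about -9.8°, crosshead top at 0.1705 and tab top at 0.188. Both heights match the text.

```bash
cat >> h.py <<'E'
PC=np.array([.5497,.0618]);PY=np.radians(-9.8)
def tri(a,b):  # [(f,u,v),...] least squares point from rays
    A=np.zeros((3,3));y=np.zeros(3)
    for f,u,v in(a,b):
        o=-f["R"].T@f["t"];d=f["R"].T@np.array([(u-f["cx"])/f["fx"],(v-f["cy"])/f["fy"],1]);d/=np.linalg.norm(d)
        M=np.eye(3)-np.outer(d,d);A+=M;y+=M@o
    return np.linalg.solve(A,y)
def onz(f,u,v,z):
    o=-f["R"].T@f["t"];d=f["R"].T@np.array([(u-f["cx"])/f["fx"],(v-f["cy"])/f["fy"],1]);return o+d*(z-o[2])/d[2]
E
python3 - <<'E'
from h import *
from plant import robot
T=dict(np.load("top0.npz"));S=dict(np.load("side0.npz"))
print("grip top(.136)",onz(T,410,264,.136),"ball",onz(T,377.2,233.4,.074),"side grip",onz(S,266,270.8,.112),"ball",onz(S,304,255.5,.074),"hub",onz(S,290,258.8,.094),"hub top",onz(T,387.5,244,.107))
print("tri ball",tri((T,377.2,233.4),(S,304,255.5)))
for n,f in(("T",T),("S",S)):
    W=cloud(f);dk=f["image"].max(-1)<45
    d=np.hypot(W[...,0]-.434,W[...,1]+.39)
    z=W[...,2]
    m=dk&(d<.13)&(d>.055)&(z>.1); print(n,"grip",m.sum(),np.median(W[m],0),rect(W[m][:,:2]))
    m=(d<.03)&(z>.1);print(n,"hubtop",m.sum(),np.median(W[m],0),rect(W[m][:,:2]))
    m=(d<.07)&(d>.035)&(z>.06)&(W[...,1]>-.375);print(n,"ball",m.sum(),W[m].mean(0))
    m=(np.hypot(W[...,0]-PC[0],W[...,1]-PC[1])<.03)&(z>.184);print(n,"tab",m.sum(),W[m].mean(0),rect(W[m][:,:2]))
q=robot.sense()["joint_pos"]
for yd in range(-180,180,30):
    s=robot.inverse_kinematics([*PC,.3],[np.pi,0,np.radians(yd)]);print(yd,None if s is None else np.round(s,2))
E
```

```text
grip top(.136) [ 0.37892291 -0.43610899  0.136     ] ball [ 0.46776529 -0.3482969   0.074     ] side grip [ 0.37732    -0.44239415  0.112     ] ball [ 0.47021922 -0.34764322  0.074     ] hub [ 0.43325176 -0.38384654  0.094     ] hub top [ 0.43565704 -0.37474424  0.107     ]
tri ball [ 0.46891488 -0.34837449  0.07452535]
T grip 37 [ 0.37893087 -0.43446562  0.13430128] (array([ 380.1, -437.4]), array([14.8, 17.2]), 9.7)
T hubtop 76 [ 0.43573339 -0.38274602  0.10628968] (array([ 436.1, -383.1]), array([24.7, 26.4]), 46.6)
T ball 77 [ 0.46828914 -0.34856091  0.08253038]
T tab 44 [0.55095912 0.06305774 0.18825857] (array([551. ,  63.2]), array([10.3, 32.8]), 82.7)
S grip 194 [ 0.37699525 -0.44860981  0.12071059] (array([ 376.9, -444.6]), array([18.4, 17.7]), 40.4)
S hubtop 109 [ 0.43226594 -0.3875002   0.10553184] (array([ 433.2, -384.7]), array([26.5, 25.5]), 40.5)
S ball 115 [ 0.46781958 -0.35518272  0.07945299]
S tab 24 [0.54769506 0.06174864 0.18739019] (array([548.8,  63.2]), array([15., 29.]), 84.8)
-180 [ 0.67  0.44 -1.16  1.71  0.42  1.27  0.99]
-150 [ 0.68  0.45 -1.17  1.71  0.43  1.28  1.51]
-120 [ 0.68  0.45 -1.17  1.71  0.43  1.28  2.03]
-90 [ 0.68  0.45 -1.17  1.71  0.43  1.28  2.56]
-60 [-1.04  0.36  1.12  1.79 -0.35  1.21 -2.44]
-30 [ 0.41  0.31 -0.75  1.72  0.22  1.2  -2.49]
0 [ 0.48  0.33 -0.84  1.72  0.26  1.21 -2.  ]
30 [ 0.52  0.35 -0.9   1.71  0.29  1.22 -1.5 ]
60 [ 0.52  0.35 -0.9   1.71  0.29  1.22 -0.98]
90 [ 0.55  0.36 -0.95  1.71  0.31  1.23 -0.47]
120 [ 0.58  0.38 -1.    1.71  0.34  1.24  0.03]
150 [ 0.61  0.4  -1.05  1.71  0.36  1.25  0.52]
```

The crank axis is at about (0.434, -0.383) with yaw about -135°, and the ball-to-grip distance measures 128 mm against 130. The tab is at (0.550, 0.062). First the cover.

```bash
cat >> h.py <<'E'
from plant import robot
def st(m=""):
    s=robot.sense();print(m,round(s["t"],2),"tcp",np.round(s["tcp_pos"],4),"F",np.round(s["wrist_force"],1),"M",np.round(s["torque"],2),"op",round(float(s["opening"]),3),"gf",np.round(s["gripper_force"],1),"j7",round(s["joint_pos"][6],2));return s
D=lambda yd:[np.pi,0,np.radians(yd)]
E
python3 - <<'E'
from h import *
ax=np.array([-np.sin(PY),np.cos(PY)])
p=np.array([.5497,.0622])
y=np.degrees(PY)+180
p0=robot.sense()["tcp_pos"]
robot.move_straight([p0[0],p0[1],.36],vel=.3);st("up")
robot.goto([*p,.29],D(y));st("above")
robot.grip(.42,30);st()
print(robot.move_straight([*p,.191],vel=.12,contact_N=8));st("down")
robot.grip(0,40);st("gripped")
print(robot.move_straight([*(p+.0585*ax),.191],vel=.06,contact_N=20));s=st("slid")
print((s["tcp_pos"][:2]-p)@ax)
robot.grip(.42);robot.move_straight([*s["tcp_pos"][:2],.33],vel=.3);st("up")
E
```

```text
up 0.64 tcp [ 0.1622 -0.6547  0.3607] F [-0.8  0.7 -1.3] M [ 0.03 -0.01 -0.07] op 0.998 gf 0.0 j7 -0.08
above 3.52 tcp [0.55   0.0611 0.2898] F [ 1.2  0.  -0.2] M [ 0.   -0.02  0.02] op 1.003 gf 0.0 j7 0.84
 4.05 tcp [0.5497 0.0622 0.29  ] F [ 0.4 -0.5  0.4] M [-0.04 -0.03  0.04] op 0.425 gf 0.0 j7 0.84
False
down 5.03 tcp [0.5502 0.0625 0.1918] F [ 0.4 -0.2  0.4] M [-0.    0.01 -0.02] op 0.421 gf 0.0 j7 0.75
gripped 5.38 tcp [0.5505 0.0645 0.1921] F [2.4 5.1 0.1] M [ 0.97 -0.35 -0.11] op 0.096 gf 43.1 j7 0.75
False
slid 6.5 tcp [0.5607 0.1193 0.192 ] F [ 0.7 -0.8  6. ] M [-0.12 -0.04 -0.12] op 0.103 gf 43.8 j7 0.65
0.0581143455246243
up 7.49 tcp [0.5605 0.1191 0.3303] F [-0.7 -0.4 -1.1] M [-0.06  0.01  0.01] op 0.421 gf 0.0 j7 0.76
```

Run:
```python
from h import *
c=np.array([.434,-.3835])
for y in(-135,45):
    q=robot.inverse_kinematics([*c,.3],D(y));print(y,None if q is None else np.round(q,2))
robot.goto([*c,.28],D(-135));st("above crank")
robot.grip(.7,60)
f=robot.grab_frame("top");np.savez("top1.npz",**f);g=robot.grab_frame("side");np.savez("side1.npz",**g)
W=cloud(f);Z=W[...,2]
d=np.hypot(W[...,0]-.55,W[...,1]-.063)
for lo,hi in((.1,.168),(.155,.166),(.1,.14)):
    m=(d<.035)&(Z>lo)&(Z<hi);print(lo,hi,m.sum(),np.nanmean(W[m],0) if m.any() else 0,rect(W[m][:,:2]) if m.sum()>3 else 0)
m=(np.hypot(W[...,0]-.56,W[...,1]-.12)<.03)&(Z>.184);print("tab",m.sum(),W[m].mean(0),rect(W[m][:,:2]))
a=cv2.resize(f["image"][165:245,190:310,::-1],None,fx=6,fy=6,interpolation=cv2.INTER_CUBIC);cv2.imwrite("pics/well.png",a)
```

```text
-135 [ 1.51  0.55 -1.25  1.65  0.54  1.34  2.53]
45 [ 1.33  0.4  -0.9   1.66  0.33  1.25 -0.43]
above crank 9.38 tcp [ 0.4346 -0.3824  0.28  ] F [-0.3  0.7 -0.3] M [ 0.03 -0.04  0.02] op 0.42 gf 0.0 j7 2.51
0.1 0.168 233 [0.55288563 0.06676266 0.15180244] (array([550.5,  61.1]), array([60.6, 52.4]), 79.9)
0.155 0.166 98 [0.55145647 0.0656789  0.1609219 ] (array([544.5,  64.2]), array([57.9, 38.3]), 33.8)
0.1 0.14 63 [0.55512539 0.07016454 0.13146772] (array([554.9,  68.2]), array([42., 38.]), 2.5)
tab 46 [0.56015801 0.11772034 0.18798019] (array([554.1, 119. ]), array([12. , 45.6]), 84.0)
```

View pics/well.png

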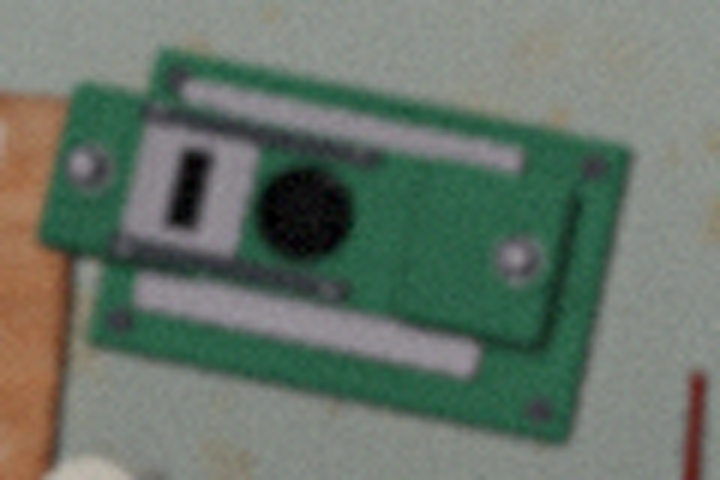

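The cover is open (tab at crop (190,188)). The well's dark disc is fully clear at crop (304,212), about px (240.2,199.9). I'll fit its centre and pick up the crank.

Run:
```python
from h import *
f=dict(np.load("top1.npz"));im=f["image"]
m=(im.max(-1)<45).astype(np.uint8);n,l,s,c=cv2.connectedComponentsWithStats(m)
for i in range(1,n):
    if abs(c[i][0]-240)<5 and abs(c[i][1]-200)<5: print(s[i],c[i],onz(f,*c[i],.171))
g=dict(np.load("side1.npz"));W=cloud(g);Z=W[...,2]
k=np.array([.434,-.3835])
st()
print(robot.move_straight([*k,.086],vel=.15,contact_N=8));st("down")
robot.grip(0,80);s=st("gripped")
p=s["tcp_pos"]
robot.move_straight([p[0],p[1],.30],vel=.2);robot.sleep(.2);st("lifted")
g=robot.grab_frame("side");np.savez("side2.npz",**g)
a=cv2.resize(g["image"][130:310,200:360,::-1],None,fx=3,fy=3,interpolation=cv2.INTER_CUBIC);cv2.imwrite("pics/lift.png",a)
```

```text
[233 193  16  15 188] [240.23404255 200.14361702] [0.55051613 0.06439386 0.171     ]
 9.83 tcp [ 0.4341 -0.3834  0.2801] F [-0.2 -0.4 -1.6] M [0.02 0.01 0.04] op 0.702 gf 0.0 j7 2.51
False
down 11.28 tcp [ 0.4346 -0.3838  0.0869] F [ 0.5 -0.1 -0.2] M [-0.05  0.   -0.01] op 0.698 gf 0.0 j7 2.34
gripped 11.68 tcp [ 0.4342 -0.3835  0.0867] F [-0.9 -0.   4.8] M [ 0.14  0.27 -0.03] op 0.293 gf 78.5 j7 2.34
lifted 13.09 tcp [ 0.4338 -0.3834  0.299 ] F [ 0.7 -0.6 -4.7] M [ 0.03 -0.04  0.02] op 0.29 gf 78.7 j7 2.53
```

View pics/lift.png

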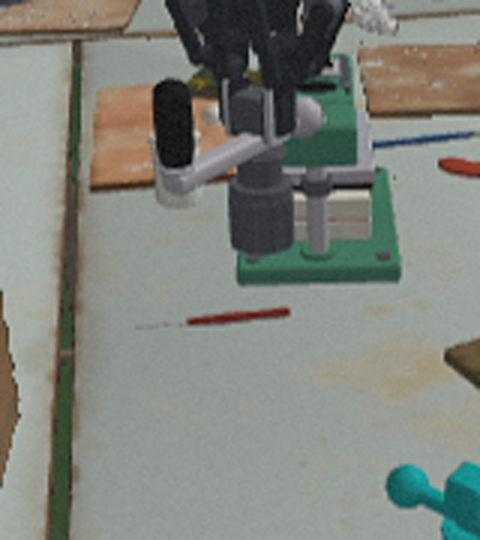

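The crank hangs upright in the jaws, gripped on the hub (crop 250,105) with its socket clear at (262,215). Moving to the well and feeling down.

```bash
sed -i 's/^PC=.*/PC=np.array([.5505,.0644]);PY=np.radians(-9.8)/' h.py
python3 - <<'E'
from h import *
robot.goto([*PC,.31],D(-95));st("above")
print(robot.move_straight([*PC,.262],vel=.15));st()
robot.sleep(.2);b=st("ref")
print(robot.move_straight([*PC,.215],vel=.03,contact_N=8));robot.sleep(.2);st("contact")
E
```

```text
above 14.83 tcp [0.5509 0.0626 0.3097] F [ 0.4 -0.2 -4.6] M [-0.05 -0.06  0.  ] op 0.287 gf 78.7 j7 2.51
False
 15.3 tcp [0.5508 0.0639 0.262 ] F [ 0.9  0.  -4.5] M [ 0.01 -0.   -0.  ] op 0.29 gf 78.7 j7 2.47
ref 15.5 tcp [0.5512 0.0647 0.2632] F [-1.2 -0.4 -4.2] M [ 0.03  0.04 -0.01] op 0.294 gf 78.7 j7 2.47
True
contact 16.64 tcp [0.5505 0.0644 0.2352] F [-0.5 -0.4  4.8] M [-0.05  0.23 -0.03] op 0.294 gf 80.2 j7 2.45
```

The socket is over the nose and resting on the hex top, 0.2352 against 0.2357 expected. Now turning to find the hex.

Run:
```python
from h import *
zt=.2335
for k in range(1,19):
    y=-95-3.5*k
    robot.move_straight([*PC,zt],vel=.02,attitude=D(y))
    s=robot.sense();F=s["wrist_force"];print(k,y,round(s["t"],1),np.round(s["tcp_pos"],4),np.round(F,1),np.round(s["torque"],2))
    if s["tcp_pos"][2]<.2342 and F[2]<0: break
    if F[2]<6 and zt>.229: zt-=.001
    if F[2]>18: zt+=.0005
print(robot.move_straight([*PC,.2165],vel=.03,contact_N=14));robot.sleep(.2);st("down")
```

```text
1 -98.5 16.9 [0.5511 0.0647 0.2351] [-2.2 -1.   6. ] [-0.27  0.61 -0.08]
2 -102.0 17.1 [0.5511 0.0646 0.2349] [-1.7 -1.5  4.8] [-0.26  0.55 -0.04]
3 -105.5 17.4 [0.5503 0.0644 0.2322] [-0.5 -0.4 -2.5] [-0.05  0.12 -0.04]
True
down 18.11 tcp [0.5501 0.0644 0.2176] F [-1.1 -0.4  4.7] M [-0.1   0.   -0.06] op 0.297 gf 80.1 j7 2.27
```

The crank is fully home (TCP 0.2176). Winding clockwise with the wrist while monitoring torque.

```bash
cat >> h.py <<'E'
def turn(deg,step=30,stop=None,ref=None):
    """clockwise with joint 7; returns degrees done"""
    q=np.array(robot.sense()["joint_pos"]);done=0
    while done<deg-1e-6:
        d=min(step,deg-done);q[6]-=np.radians(d);robot.move_joints(q);done+=d;robot.sleep(.05)
        ms=[];
        for _ in range(3): ms.append(robot.sense()["torque"][2]);robot.sleep(.02)
        s=robot.sense();print(round(done,1),"t",round(s["t"],2),"Mz",np.round(np.mean(ms),3),np.round(s["tcp_pos"],4),np.round(s["wrist_force"],1),round(s["joint_pos"][6],2))
        if stop and np.mean(ms)>stop: break
    return done
E
python3 - <<'E'
from h import *
robot.grip(0,100)
print(turn(270,30,1.5));st()
E
```

```text
30 t 18.99 Mz -0.095 [0.5501 0.0643 0.2177] [-2.5 -0.2  4.4] 1.75
60 t 19.66 Mz -0.043 [0.5499 0.0644 0.2177] [-3.7 -0.3  5.8] 1.22
90 t 20.32 Mz -0.087 [0.5497 0.0645 0.2177] [-4.6 -0.8  5.2] 0.7
120 t 20.99 Mz -0.035 [0.5495 0.0647 0.2176] [-4.9 -0.2  5.4] 0.18
150 t 21.66 Mz -0.04 [0.5495 0.065  0.2176] [-4.3 -0.5  4.5] -0.35
180 t 22.32 Mz 0.01 [0.5497 0.0652 0.2176] [-5.5  1.9  4. ] -0.87
210 t 22.99 Mz -0.071 [0.55   0.0653 0.2177] [-4.2  3.   4.1] -1.39
240 t 23.66 Mz -0.006 [0.5502 0.0652 0.2177] [-4.8  2.5  3. ] -1.92
270 t 24.32 Mz 0.031 [0.5505 0.0649 0.2177] [-3.2  3.9  0.2] -2.44
270
 24.32 tcp [0.5505 0.0649 0.2177] F [-3.2  3.9  0.2] M [1.26 0.62 0.01] op 0.288 gf 98.1 j7 -2.44
```

At-rest torque tells me little, because friction holds the screw. I'll let go, rewind the wrist by 180°, and measure platen travel and remaining gap from averaged side frames.

Run:
```python
from h import *
s=robot.sense();p=s["tcp_pos"]
robot.grip(.6);robot.move_straight([p[0],p[1],p[2]+.05],vel=.2);st("up")
q=np.array(robot.sense()["joint_pos"]);q[6]+=np.pi;robot.move_joints(q);st("rewound")
F=[robot.grab_frame("side") for _ in range(8)]
A=np.mean([f["image"] for f in F],0);Zr=np.median([f["range_z"] for f in F],0)
f=F[0];f["range_z"]=Zr;np.savez("side3.npz",**{**f,"image":A})
B=np.load("side2.npz")["image"]
im=np.hstack([cv2.resize(x[130:235,265:345,::-1].astype(np.uint8),None,fx=5,fy=5,interpolation=cv2.INTER_CUBIC) for x in(np.load("side0.npz")["image"],A)])
cv2.imwrite("pics/gap.png",im)
for nm,I in(("start",np.load("side0.npz")["image"]),("now",A)):
    print(nm,[ (r,int(I[r,310:321].mean())) for r in range(176,212)])
```

```text
up 25.1 tcp [0.5509 0.0647 0.2684] F [-0.1  0.4 -0.5] M [0.01 0.04 0.03] op 0.601 gf 0.0 j7 -2.4
rewound 27.75 tcp [0.5509 0.0647 0.2683] F [-0.5  0.   0.5] M [ 0.01  0.03 -0.03] op 0.603 gf 0.0 j7 0.74
start [(176, 76), (177, 76), (178, 76), (179, 76), (180, 75), (181, 74), (182, 74), (183, 73), (184, 75), (185, 118), (186, 145), (187, 111), (188, 96), (189, 99), (190, 87), (191, 50), (192, 20), (193, 112), (194, 177), (195, 174), (196, 146), (197, 112), (198, 115), (199, 115), (200, 115), (201, 117), (202, 108), (203, 104), (204, 121), (205, 115), (206, 115), (207, 115), (208, 116), (209, 108), (210, 88), (211, 88)]
now [(176, 76), (177, 76), (178, 76), (179, 76), (180, 75), (181, 75), (182, 75), (183, 74), (184, 74), (185, 117), (186, 154), (187, 151), (188, 153), (189, 138), (190, 95), (191, 98), (192, 100), (193, 86), (194, 24), (195, 58), (196, 98), (197, 116), (198, 117), (199, 116), (200, 116), (201, 117), (202, 109), (203, 105), (204, 122), (205, 116), (206, 116), (207, 116), (208, 117), (209, 109), (210, 88), (211, 88)]
```

View pics/gap.png

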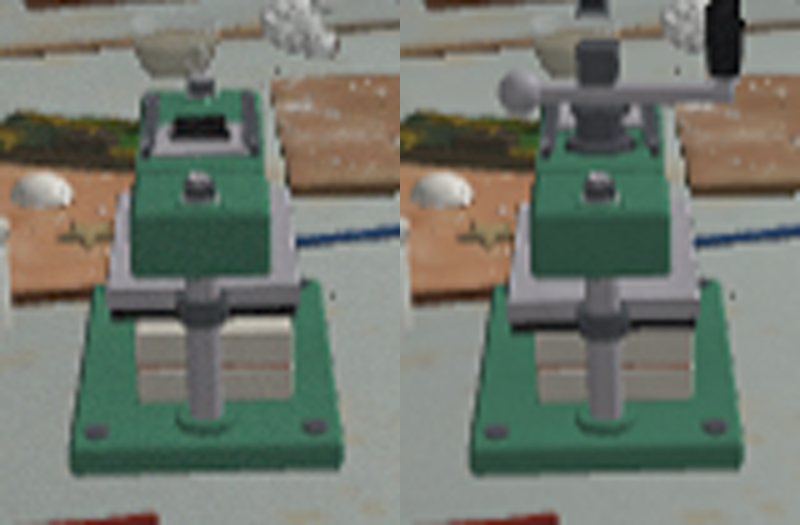

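The crank stands upright on the spindle. In the crops, the platen's front edge moved from about row 186.8 to 189.3, and the pad's lower edge is now at about 195.1. I'll convert this to height with the calibration, using the mould and base edges as reference.

Run:
```python
from h import *
f=np.load("side3.npz");R,t,fx,fy,cx,cy=[f[k] for k in("R","t","fx","fy","cx","cy")]
Rz=np.array([[np.cos(PY),-np.sin(PY)],[np.sin(PY),np.cos(PY)]])
def row(y,z,col=315):
    # row where the edge (press y,z; any x) crosses the column
    r=[]
    for x in np.linspace(-.06,.06,121):
        w=R@np.array([*(PC+Rz@np.array([x,y])),z])+t;r.append((fx*w[0]/w[2]+cx,fy*w[1]/w[2]+cy))
    r=np.array(r);return np.interp(col,r[:,0],r[:,1])
print("mould top front",row(-.07,.072),"mid? bottom",row(-.07,.022),"base front bottom",row(-.135,0),"top",row(-.135,.022),"crosshead front bottom/top",row(-.126,.171))
I=f["image"];I0=np.load("side0.npz")["image"]
print([(r,int(I[r,310:321].mean())) for r in list(range(160,176))+list(range(212,228))])
from scipy.optimize import brentq
for nm,r1,r2,r3 in(("start",186.75,190.95,192.8),("now",189.3,193.5,195.1)):
    print(nm,[round(1000*(brentq(lambda h:row(-.089,h+o)-r,.05,.15)),1) for o,r in((.025,r1),(.010,r2),(0,r3))])
```

```text
mould top front 194.88264288664396 mid? bottom 209.06929431005943 base front bottom 224.68264041664006 top 218.35759223504493 crosshead front bottom/top 171.59890908764655
[(160, 103), (161, 108), (162, 110), (163, 106), (164, 102), (165, 106), (166, 105), (167, 104), (168, 105), (169, 104), (170, 103), (171, 101), (172, 92), (173, 81), (174, 76), (175, 76), (212, 90), (213, 89), (214, 88), (215, 88), (216, 90), (217, 91), (218, 86), (219, 72), (220, 62), (221, 62), (222, 59), (223, 62), (224, 112), (225, 155), (226, 151), (227, 150)]
start [82.8, 83.7, 87.4]
now [74.2, 75.1, 79.6]
```

With the bias seen on the mould and base edges (about 0.8 px), the starting gap was about 14 mm and about 5 mm is left, roughly 160° of crank to first touch. I'll regrasp and wind on, reading torque the moment each step ends.

```bash
cat >> h.py <<'E'
def turn2(deg,step=10):
    q=np.array(robot.sense()["joint_pos"]);n=int(round(deg/step))
    for k in range(1,n+1):
        q[6]-=np.radians(step);robot.move_joints(q);s=robot.sense()
        print(k*step,"t",round(s["t"],2),"Mz",round(s["torque"][2],3),"eff7",round(s["effort"][6],3),"err7",round(s["joint_pos"][6]-q[6],4),np.round(s["wrist_force"],1))
E
python3 - <<'E'
from h import *
print(robot.move_straight([.550,.0648,.2180],vel=.15,contact_N=8));st("down")
robot.grip(0,90);st("grip")
turn2(100,10)
st()
E
```

```text
False
down 28.63 tcp [0.5502 0.0651 0.2182] F [0.5 1.  0.3] M [-0.01 -0.01  0.03] op 0.606 gf 0.0 j7 0.7
grip 28.98 tcp [0.5507 0.0649 0.2194] F [-0.8 -1.5  6. ] M [-0.24  0.32  0.11] op 0.29 gf 88.6 j7 0.7
10 t 29.27 Mz -0.021 eff7 -0.07 err7 0.0031 [-1.1  0.4 -0.9]
20 t 29.57 Mz -0.047 eff7 -0.045 err7 0.0047 [-1.4 -1.8  1.1]
30 t 29.86 Mz -0.056 eff7 -0.031 err7 0.0054 [-1.6 -2.5  1.5]
40 t 30.15 Mz -0.063 eff7 -0.018 err7 0.0056 [-1.8 -3.1  3.5]
50 t 30.44 Mz -0.083 eff7 0.038 err7 0.0057 [-3.5 -4.1  4.8]
60 t 30.73 Mz -0.105 eff7 0.03 err7 0.0051 [-3.9 -4.2  4.3]
70 t 31.02 Mz -0.114 eff7 0.031 err7 0.005 [-4.3 -4.   5.7]
80 t 31.32 Mz -0.096 eff7 0.033 err7 0.0051 [-5.6 -3.9  5.4]
90 t 31.61 Mz -0.149 eff7 0.036 err7 0.005 [-5.  -3.3  6.2]
100 t 31.9 Mz -0.182 eff7 0.044 err7 0.005 [-5.  -4.1  6.9]
 31.9 tcp [0.5498 0.0644 0.2195] F [-5.  -4.1  6.9] M [-1.03  1.39 -0.18] op 0.291 gf 90.2 j7 -1.04
```

Residual torque is no use as a feeler, so I'll finish on the revolving grip. There the tangential force (about 4.4 N of friction plus 1 N per 42 N on the mould) is measured directly.

```bash
cat >> h.py <<'E'
AX=np.array([.5500,.0648])
def arc(a0,n,step=6,z=.237,vel=.03,r=.080):
    for k in range(1,n+1):
        a=np.radians(a0-step*k);e=np.array([np.cos(a),np.sin(a)]);tg=np.array([e[1],-e[0]])
        c=robot.move_straight([*(AX+r*e),z],vel=vel,contact_N=25);s=robot.sense();F=np.array(s["wrist_force"]);p=np.array(s["tcp_pos"])[:2]-AX
        print(step*k,"t",round(s["t"],2),"Ft",round(-F[:2]@tg,2),"Fr",round(F[:2]@e,2),"Fz",round(F[2],1),"ang",round(np.degrees(np.arctan2(p[1],p[0])),1),"r",round(1000*np.hypot(*p),1),c)
        if c: break
    return a0-step*k
E
python3 - <<'E'
from h import *
s=robot.sense();p=s["tcp_pos"];cy=np.degrees(s["tcp_rot"][2])+180;print("crank yaw",cy%360-360)
cy=cy%360-360
robot.grip(.5);robot.move_straight([p[0],p[1],.30],vel=.2)
e=np.array([np.cos(np.radians(cy)),np.sin(np.radians(cy))])
h=AX+.08*e;ty=cy+180 if False else cy
best=min((abs(q[6]),y) for y in(cy,cy+180,cy+90,cy-90) for q in[robot.inverse_kinematics([*h,.30],D((y+180)%360-180))] if q is not None);print(best,h)
robot.goto([*h,.30],D((best[1]+180)%360-180));
print(robot.move_straight([*h,.237],vel=.12,contact_N=8));st("at grip")
robot.grip(0,40);st("gripped")
open("a0","w").write(str(arc(cy,7)));st()
E
```

```text
crank yaw -115.2724603454509
(np.float64(0.7271054489697917), np.float64(-205.2724603454509)) [ 0.51584614 -0.00754303]
False
at grip 34.95 tcp [ 0.5163 -0.0072  0.2375] F [ 0.2 -0.2 -0.5] M [ 0.03 -0.03 -0.02] op 0.501 gf 0.0 j7 0.66
gripped 35.26 tcp [ 0.5163 -0.0078  0.2379] F [-0.1 -1.4  4.3] M [-0.23  0.17  0.04] op 0.254 gf 39.3 j7 0.66
6 t 35.68 Ft 3.99 Fr 2.95 Fz 6.0 ang -120.4 r 80.2 False
12 t 36.11 Ft 4.44 Fr 2.73 Fz 6.9 ang -126.4 r 80.3 False
18 t 36.53 Ft 3.67 Fr 3.37 Fz 7.2 ang -132.3 r 80.3 False
24 t 36.96 Ft 4.27 Fr 3.52 Fz 8.0 ang -138.3 r 80.3 False
30 t 37.38 Ft 4.4 Fr 2.18 Fz 8.6 ang -144.3 r 80.4 False
36 t 37.81 Ft 5.4 Fr 3.75 Fz 9.1 ang -150.2 r 80.4 False
42 t 38.23 Ft 6.08 Fr 3.2 Fz 8.9 ang -156.2 r 80.5 False
 38.23 tcp [0.4764 0.0323 0.2376] F [-0.6 -6.8  8.9] M [-1.4   0.01  0.01] op 0.257 gf 39.9 j7 0.61
```

The force is clean: a baseline of about 4.2 N, rising from about 30° on, so the platen has touched. About 30° more gives the firm nip.

Run:
```python
from h import *
a=arc(float(open("a0").read()),5);st()
open("a0","w").write(str(a))
```

```text
6 t 38.66 Ft 5.82 Fr 2.49 Fz 9.6 ang -162.1 r 80.5 False
12 t 39.08 Ft 7.09 Fr 2.89 Fz 9.6 ang -168.1 r 80.6 False
18 t 39.51 Ft 6.78 Fr 3.28 Fz 10.2 ang -174.0 r 80.7 False
24 t 39.93 Ft 6.72 Fr 2.82 Fz 10.9 ang -180.0 r 80.7 False
30 t 40.36 Ft 6.64 Fr 3.2 Fz 11.4 ang 174.1 r 80.8 False
 40.36 tcp [0.4696 0.0731 0.2373] F [-4.  -6.2 11.4] M [-1.72  0.7  -0.01] op 0.254 gf 40.3 j7 0.52
```

About +2.5 N, so roughly 105–115 N on the mould, and both force and angle agree. Releasing, backing off straight up, and checking.

Run:
```python
from h import *
p=robot.sense()["tcp_pos"]
robot.grip(.5);st("open");robot.move_straight([p[0],p[1],.40],vel=.2);st("up")
robot.sleep(.5)
f=robot.grab_frame("side");g=robot.grab_frame("top")
np.savez("top4.npz",**g)
im=np.hstack([cv2.resize(x[:,:,::-1],(400,400),interpolation=cv2.INTER_CUBIC) for x in(f["image"][130:230,255:355],g["image"][150:250,190:290])])
cv2.imwrite("pics/end.png",im)
W=cloud(g);Z=W[...,2];d=np.hypot(W[...,0]-.55,W[...,1]-.065)
m=(d<.025)&(Z>.225)&(Z<.26);print("hub top (expect .238)",m.sum(),np.median(W[m],0))
m=(d<.1)&(d>.06)&(Z>.25);print("grip top (.267)",m.sum(),np.median(W[m],0) if m.any() else 0)
```

```text
open 40.69 tcp [0.4701 0.0754 0.2366] F [0.5 0.1 0.4] M [0.01 0.04 0.01] op 0.501 gf 0.0 j7 0.52
up 41.66 tcp [0.469  0.0728 0.3989] F [-0.8  0.4 -0.3] M [-0.04 -0.08  0.  ] op 0.498 gf 0.0 j7 0.72
hub top (expect .238) 97 [0.55061323 0.06264884 0.23689134]
grip top (.267) 2599 [0.47320016 0.05036369 0.72979087]
```

View pics/end.png

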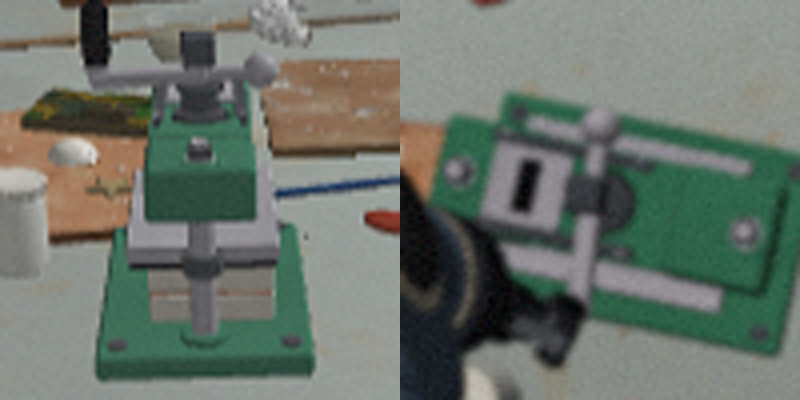

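The crank stands upright and seated: its hub is at side crop (198,48) and its top measures 0.237 against 0.238 expected. The pad is down on the mould (side crop row ~265), the cover is open (top crop (525,185)), the jar is still in place, and the gripper is free. Handing in.

```bash
python3 -c "
from plant import robot
print(robot.close_job())"
```

```text
the job is handed in; nothing more can be done
None
```

I handed the job in at about 42 s: the cover is open by about 56 mm, the crank is seated upright on the spindle, and the platen grips the mould with roughly 110 N (estimated from crank force and angle); the judge's result was not shown.

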